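# Turn the power module for its second test pass and hold the jig's guard open

### The arm

A 7-joint arm with a two-finger parallel gripper is mounted at the origin on the work surface. World frame = base frame: x ahead of the robot, y to its left, z up, the work surface at z = 0. Lengths are in m, angles in rad, forces in N, time in s.
With the tool pointing down it reaches from about 0.425 to 0.925 m from the base axis. Payload 6.8 kg.
Tool frame: the origin (TCP) lies on the front face of the gripper's body, between the roots of the fingers; the fingertips stand 73 mm ahead of it and the grasp point (between the pads) lies 54 mm ahead of it (tcp_to_tips is the distance from the TCP to the fingertips, in m); z points along the fingers, x is the direction in which the jaws open and shut, and the axes are right-handed (so a half turn about z gives the same grasp; the last joint's range is limited). The gripper opens to 85 mm and grips with 20 to 120 N. Pads are 22 mm wide; open, the fingers measure 114 mm over their backs; the gripper's body (76 mm by 85 mm) begins 54 mm behind the grasp point. The pads swing forward as they close: fully open they stand 13 mm farther back than shut.
Start: joints at [1.241, 0.477, 0.022, 1.555, -0.011, 1.109, -0.083], TCP at [0.148, -0.658, 0.304] pointing down, gripper open.
Joint ranges: [-2.96, 2.96], [-0.34, 2.1], [-1.41, 1.46], [0.24, 2.44], [-1.37, 4.51], [0.17, 1.92], [-2.96, 2.96]. Speed limits (rad/s): [2.39, 2.39, 3.14, 3.14, 3.14, 3.14, 3.14].

### API

Orientations are given as a unit quaternion [w, x, y, z].
In Python, from station import get_obs, read_camera, hand_in, look_for, silhouettes, tcp_to_tips gives the robot as it stands. The module is installed in compiled form; this text tells all that it offers.
- The arm moves only by the tool apply_moves, never from a script. Its argument "moves" is a list of rows, each a list of 3 entries, a list of its own where there are three numbers: the shift along the tool's x, y, z in units of 25 mm (1.0 is 25 mm), then the turn, a rotation vector about the tool's x, y, z in units of 10 degrees (1.0 is 10 degrees), then the gripper's target within -1 to 1 (fully open at 1, half-way at 0, shut at -1). In form: [[[dx, dy, dz], [rx, ry, rz], jaw], ...]. A call has 1 to 20 rows; each row is the pose to reach, as a shift and turn from the pose commanded when the call began, along the tool's axes at that moment; what a row does not reach only later rows make up. A row lasts 1/8 s, in which the tool goes at most 62.5 mm and 10.7 degrees, less where a joint would pass 70% of its speed; a pose out of reach is approached as far as the arm can. A call with a gripper value outside its range is refused whole. The fingers move at their own pace and stop on an object; "force" is the grip in N (left out, the last holds). Time passes only in rows, so rows that repeat a pose let the fingers close. It gives the time, the measured TCP pose, the force and the opening at its end, in the units of the state.
- get_obs(): the state, without advancing time (a new reading comes with each control period).
- read_camera(name): name is "scene" or "side" or "wrist"; returns a dict with "color" (480x640x3 uint8, red, green, blue), "mtx" (3x3 intrinsics, pixels), "eye" and "rotation" of the camera in the world; the wrist camera has in their place "hand_eye" (4x4, takes a point from camera to tool coordinates, whose origin is the TCP and whose axes are the tool frame's). Camera axes: x right, y up, looking along -z (the intrinsics and any distortion apply to the point x, -y, -z); pixel columns grow to the right and rows downward; lengths in m; the calibration is good to about 2 mm. A picture is of the moment at which its call begins: read the wrist's pose just before it. There is no depth.
- hand_in(): hands the job in, once; it reports no verdict.
Trained networks look in the newest picture that a camera, given by its name, has taken for a name from the list of things; names that differ only in an ending like _2 or _b are one class to them, and where a whole thing is asked for, a point or a joint stands for the part that bears it (a point fixed in the world has none). Each returns a list of dicts, best first, with "conf" (0 to 1); they miss things now and then, are a little off and sometimes report something else, mostly with a low value. They report only what shows in the picture. A call takes as long as a camera call. They do not tell look-alikes from the thing itself.
- look_for(camera, query): "pixel" ([row, column] in pixels, amid what is visible of it).
- silhouettes(camera, query): "mask" (480x640 bool, what is visible of it) and "pixel" ([row, column] in pixels, amid what is visible of it).
The state is a dict: "t": time; "q": joint angles; "joint_vel": joint speeds; "joint_torque": joint torques, N m; "eef_pos": TCP position; "tool_rot": TCP orientation; "contact_force": force on the tool from outside, world axes, zero at the start; "torque": the same for the moment, N m; "gripper_width": opening from 0.0 (shut) to 1.0 (fully open).
Only numpy, scipy, OpenCV 4.12 (cv2) and the standard library are available. Lean on these libraries where they do the work, as an engineer would, in place of code of your own. Each camera call takes 0.05 s, during which the arm holds its last target.

### The job

The power module on the test jig has had its blue long side tested. Turn it a quarter turn and slide it in under the clear guard until its green end is square and flush against the black contact bar, the three brass pads on the three brass strips, and let go of it; then lift the guard by the black grip sticking out at its side and hold it open at 45 degrees so that I can get my probes in. It falls shut by itself, so finish still holding it and never let it drop, and leave the bottle, phone and meter where they are.

Things in the scene. Friction and masses are not known exactly. Their poses are not given: they have to be found in the camera images.
- module_center (a point): Centre (16 mm above its underside) of the loose power module: ribbed aluminium box 130 (x) x 64 (y) x 32 mm (z up), 0.3 to 0.54 kg, lying flat on the jig's base plate, whose top is 20 mm above the work surface. +x points to its green output end. At the start its blue long side (-y, two brass pads) roughly faces the contact bar and its green end points to the jig's left.
- module_end (a point): Centre of the module's green output end face (64 x 32 mm, three upright brass pads 9 mm wide, 20 mm apart), 65 mm from module_center along +x; same axes.
- bar_face (a point): Fixed test jig, grey base plate 370 x 360 mm: centre of the upright front face of its black contact bar (130 mm wide, 36 mm high, three brass strips 11 mm wide, 20 mm apart), 16 mm above the base plate: where module_end belongs. +x points level into the bar, away from the free front of the plate (255 mm deep), +y along the bar to the jig's left, z up.
- guard_rail (a point): Middle of the 12 mm round rail along the front edge of the guard (clear sheet with two side cheeks, 186 mm wide, 0.31 to 0.44 kg). Shut: 60 mm in front of the bar face, 72 mm above the work surface, so its underside is 46 mm above the base plate and the module slides in beneath; the sheet's top is 80 mm above the work surface.
- guard_grip (a point): Centre of the guard's black grip: round sleeve 16 mm thick, 66 mm long, in line with the rail and parallel to the hinge, sticking out at the guard's left (+y of bar_face), 135 mm left of the rail's middle; moves with the guard. Shut it is 72 mm above the work surface, 52 mm above the base plate, with 25 mm or more free before, behind and below it.
- guard_hinge (a point): Point on the guard's hinge axis in line with the grip, 150 mm behind it (along bar_face +x) and level with it when shut. Fixed to the jig, same axes as bar_face. The grip runs on a 150 mm circle about it, up (+z) and then back (+x).
- guard (a joint): Angle of the guard (rad): 0 = shut (grip level with the hinge), grows as its front is lifted, 0.785 = 45 degrees, stop at 1.4. Nearly frictionless: it falls shut from any angle when let go.
- water_bottle: clear plastic water bottle with a blue cap, upright, 64 mm wide, 210 mm tall; origin at the centre of its base. Bystander to the right of the jig.
- phone: dark slab phone lying flat, 150 x 72 x 9 mm; origin at the centre of its underside. Bystander to the left of the jig.
- multimeter: grey hand-held meter lying flat, 160 x 78 x 36 mm (dial up to 45 mm); origin at the centre of its underside. Bystander to the right of the jig.
Not all that is in view belongs to the job. Leave any purple or turquoise look-alike of the part that bears module_center alone.

How it is judged:
On the way:
1. with the guard still shut, the module lies flat with its green end flush against the contact bar (within 4 mm, 6 mm sideways, about 3 degrees) and has been let go (x of module_end in the frame of bar_face between -0.004 and 0.004 m and y of module_end in the frame of bar_face between -0.006 and 0.006 m and z of module_end in the frame of bar_face between -0.006 and 0.006 m and angle between the x axis of module_center and the x axis of bar_face, either way round below 0.06 rad and angle between module_center's own z axis and vertical below 0.06 rad and value of joint guard below 0.12 rad and contact force between module and the fingers below 0.1 N and linear speed of module below 0.02 m/s), for 0.2 s.
At the end, for the whole second after the job is handed in: Guard held still by the fingers alone at 45 degrees (6 either way) through the last second; module flat, untouched, green end at the contact bar (gap under 4 mm, within 6 mm of the middle, square within 3 degrees); bottle, phone and meter moved less than 20 mm (x of module_end in the frame of bar_face between -0.004 and 0.004 m and y of module_end in the frame of bar_face between -0.006 and 0.006 m and z of module_end in the frame of bar_face between -0.006 and 0.006 m and angle between the x axis of module_center and the x axis of bar_face, either way round below 0.06 rad and angle between module_center's own z axis and vertical below 0.06 rad and value of joint guard between 0.68 and 0.89 rad and velocity of joint guard between -0.1 and 0.1 rad/s and contact force between guard and the fingers above 0.5 N and contact force between module and the fingers below 0.1 N and contact force between guard and module below 0.1 N and contact force between guard and water_bottle below 0.1 N and contact force between guard and phone below 0.1 N and contact force between guard and multimeter below 0.1 N and distance of each of water_bottle, phone, multimeter from where it was at the start of the episode below 0.02 m); the arm keeps its last pose, push and grip.
It fails at once if the guard is let drop (falls faster than 3 rad/s) (velocity of joint guard below -3 rad/s).
It fails at once if the bottle, phone or meter is moved by more than 20 mm (distance of any of water_bottle, phone, multimeter from where it was at the start of the episode above 0.02 m).
It also fails if it takes over 56 s, if anything falls off the work surface, if the arm or the gripper's body presses on something with over 40 N, if the wrist force passes 120 N, or if a joint passes its speed limit or range.

## Working session

There is one attempt and no reset: what is moved stays moved. The work goes in short steps, Python scripts to look and compute and a tool call to move; the robot and the scene stay as the last step left them, time stands still between calls to the robot, and variables do not carry over. Pictures are saved under pics/ and viewed, and the job is handed in when it is done.

Besides the shell and the picture viewer there is one more tool, called after "Emit:" as a command line: name --argument value ..., lists and objects as JSON in quotes. apply_moves: Moves the arm, as the interface text tells. Its arguments: {"type":"object","properties":{"moves":{"type":"array"},"force":{"type":"number"}},"required":["moves"]}

```bash
ls; mkdir -p pics; python3 - <<'E'
from station import *
import cv2,numpy as np
o=get_obs();print(o)
print(tcp_to_tips)
for n in ["scene","side","wrist"]:
    c=read_camera(n); cv2.imwrite(f"pics/{n}0.png",c["color"][:,:,::-1]); print(n,{k:np.round(v,4).tolist() for k,v in c.items() if k!="color"})
E
```

```text
pics
{'t': 0.0, 'q': array([ 1.24088967,  0.47781992,  0.02237034,  1.55645859, -0.0115245 ,
        1.10931812, -0.08309965]), 'joint_vel': array([ 0.00170068, -0.0010816 , -0.00013033,  0.00082641, -0.00034216,
       -0.00090288, -0.00058714]), 'joint_torque': array([-7.22855602e-04, -5.96454406e+01,  1.60778582e+00, -2.81197000e+01,
        1.24153990e-02,  9.40399943e-03, -2.56235012e-06]), 'eef_pos': array([ 0.14837416, -0.65801139,  0.30290989]), 'tool_rot': array([-5.32370949e-04,  7.81017114e-01, -6.24508917e-01, -7.71989559e-04]), 'contact_force': array([ 7.26485329e-02, -6.30620414e-01, -2.75239034e-04]), 'torque': array([-0.02386414, -0.01756707, -0.01845596]), 'gripper_width': 1.0012307679012207}
0.0726
scene {'mtx': [[584.0727, 0.0, 313.9001], [0.0, 584.0727, 236.859], [0.0, 0.0, 1.0]], 'eye': [1.4529, 0.6166, 0.7602], 'rotation': [0.393, 0.233, 0.4325, 0.7773]}
side {'mtx': [[469.0874, 0.0, 320.2302], [0.0, 469.0874, 239.0653], [0.0, 0.0, 1.0]], 'eye': [0.0644, 0.6183, 0.7204], 'rotation': [-0.289, -0.1298, 0.4175, 0.8517]}
wrist {'mtx': [[364.4123, 0.0, 315.7588], [0.0, 364.4123, 240.1756], [0.0, 0.0, 1.0]], 'hand_eye': [[1.0, 0.0007, 0.0002, -0.0004], [0.0008, -0.9523, -0.305, -0.0779], [-0.0, 0.305, -0.9523, -0.0714], [0.0, 0.0, 0.0, 1.0]]}
```

View pics/scene0.png

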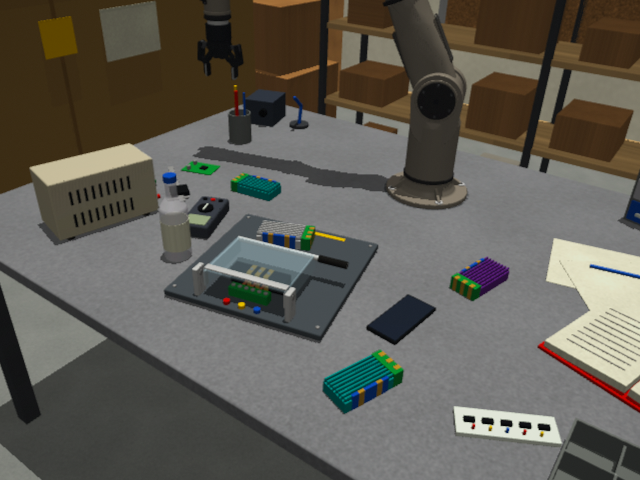

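View pics/side0.png

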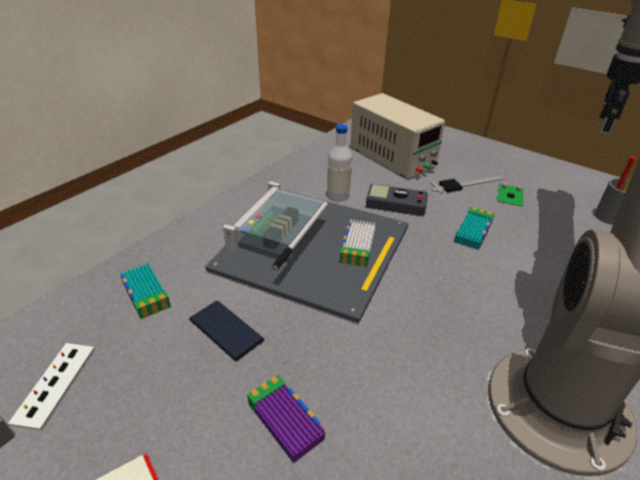

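View pics/wrist0.png

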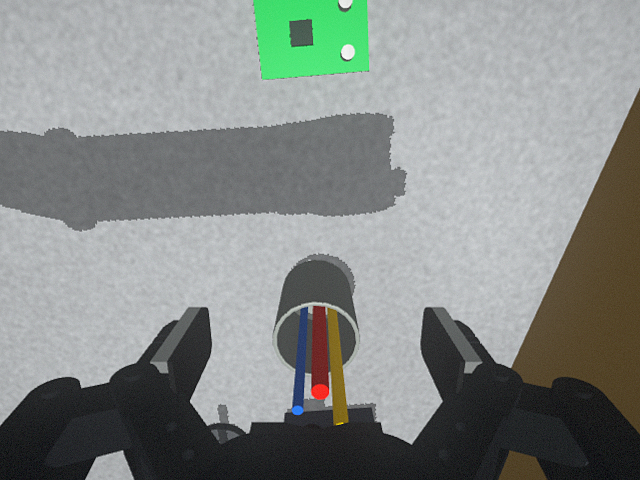

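```bash
cat > h.py <<'E'
from station import *
import cv2,numpy as np
from scipy.spatial.transform import Rotation as R
def rot(q): return R.from_quat([q[1],q[2],q[3],q[0]])
def cam(n):
    o=get_obs(); c=read_camera(n)
    if n=="wrist":
        T=np.eye(4);T[:3,:3]=rot(o["tool_rot"]).as_matrix();T[:3,3]=o["eef_pos"]
        W=T@np.array(c["hand_eye"]); c["E"],c["M"]=W[:3,3],W[:3,:3]
    else: c["E"],c["M"]=np.array(c["eye"]),rot(c["rotation"]).as_matrix()
    c["K"]=np.array(c["mtx"]); return c
def proj(c,P):
    p=(np.atleast_2d(P)-c["E"])@c["M"]; p=p*[1,-1,-1]; u=p@c["K"].T
    return u[:,:2]/u[:,2:]
def ray(c,uv):
    d=np.linalg.inv(c["K"])@np.r_[uv,1.]; return c["M"]@(d*[1,-1,-1])
def plane(c,uv,z):
    d=ray(c,uv); return c["E"]+d*(z-c["E"][2])/d[2]
def crop(c,name,r0,r1,c0,c1,s):
    cv2.imwrite(f"pics/{name}.png",cv2.resize(c["color"][r0:r1,c0:c1,::-1],None,fx=s,fy=s,interpolation=cv2.INTER_CUBIC))
E
python3 - <<'E'
from h import *
for n in ["scene","side"]:
    c=cam(n)
    for q in ["module_center","module_end","bar_face","guard_rail","guard_grip","guard_hinge","water_bottle","phone","multimeter"]:
        print(n,q,[(np.round(d["pixel"]).tolist(),round(d["conf"],2)) for d in look_for(n,q)][:5])
    if n=="scene": crop(c,"sc1",205,335,160,390,3.4)
    else: crop(c,"si1",170,325,200,415,3.6)
E
```

```text
scene module_center [([185.0, 255.0], 0.96), ([380.0, 361.0], 0.8), ([276.0, 475.0], 0.74), ([234.0, 286.0], 0.61), ([226.0, 174.0], 0.31)]
scene module_end [([273.0, 479.0], 0.98), ([382.0, 360.0], 0.77), ([186.0, 253.0], 0.66), ([236.0, 286.0], 0.61)]
scene bar_face [([277.0, 273.0], 0.69)]
scene guard_rail [([263.0, 268.0], 0.74)]
scene guard_grip [([263.0, 265.0], 0.57)]
scene guard_hinge []
scene water_bottle [([226.0, 173.0], 0.92), ([277.0, 274.0], 0.19)]
scene phone [([316.0, 401.0], 0.97)]
scene multimeter [([216.0, 203.0], 0.91)]
side module_center [([294.0, 147.0], 0.94), ([243.0, 357.0], 0.87), ([227.0, 472.0], 0.86), ([416.0, 290.0], 0.7)]
side module_end [([290.0, 143.0], 0.96), ([416.0, 287.0], 0.92), ([243.0, 355.0], 0.68), ([227.0, 476.0], 0.66), ([170.0, 341.0], 0.51)]
side bar_face [([254.0, 307.0], 0.62), ([220.0, 281.0], 0.32)]
side guard_rail [([218.0, 278.0], 0.6)]
side guard_grip [([219.0, 276.0], 0.75)]
side guard_hinge [([254.0, 307.0], 0.74), ([221.0, 278.0], 0.43)]
side water_bottle [([168.0, 337.0], 0.94)]
side phone [([328.0, 227.0], 0.65)]
side multimeter [([200.0, 398.0], 0.62)]
```

View pics/sc1.png

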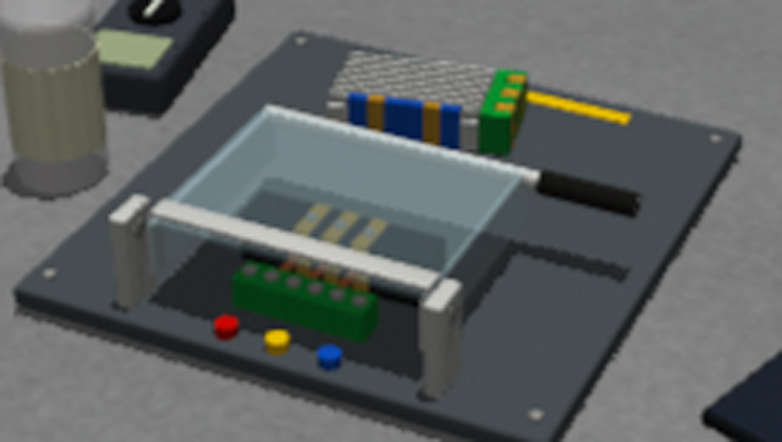

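View pics/si1.png

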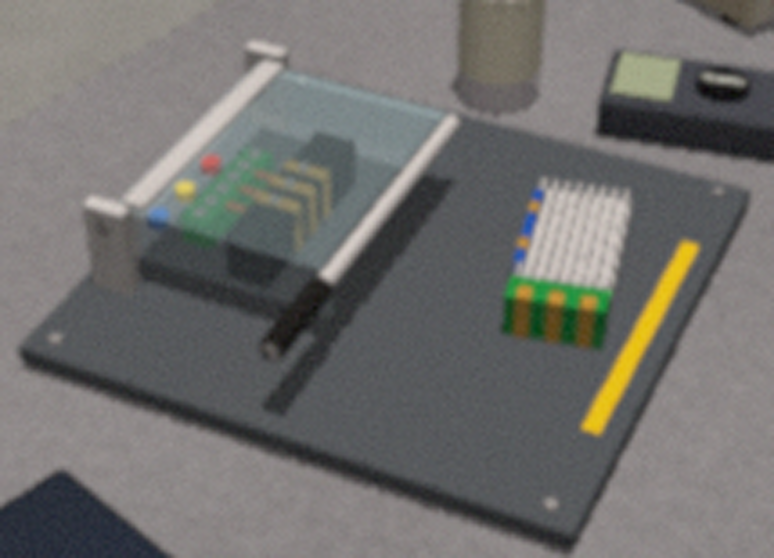

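```bash
cat > fit0.py <<'E'
from h import *
from scipy.optimize import least_squares
cs,cd=cam("scene"),cam("side")
S=lambda u,v:(160+u/3.4,205+v/3.4)
D=lambda u,v:(200+u/3.6,170+v/3.6)
def jig(p,P):
    c,s=np.cos(p[2]),np.sin(p[2]); P=np.array(P,float)
    return np.c_[p[0]+c*P[:,0]-s*P[:,1],p[1]+s*P[:,0]+c*P[:,1],P[:,2]]
def run(dx,dy):
    # local: bar_face origin xy, z world
    b=dx-.255;h=dy/2
    A=[((-.255,h,.02),S(742,137)),((-.255,-h,.02),S(292,33)),((b,-h,.02),S(18,290)),((-.060,.168,.072),S(637,206))]
    B=[((-.255,h,.02),D(568,540)),((-.255,-h,.02),D(748,196)),((b,h,.02),D(24,350)),((-.060,.168,.072),D(270,350))]
    f=lambda p:np.r_[(proj(cs,jig(p,[a[0] for a in A]))-[a[1] for a in A]).ravel(),(proj(cd,jig(p,[a[0] for a in B]))-[a[1] for a in B]).ravel()]
    r=least_squares(f,[.55,0,0]); print(dx,dy,r.x,r.cost);print(np.round(r.fun.reshape(-1,2),1).tolist()); return r.x
run(.36,.37);run(.37,.36)
# module top corners by rays z=.052
for c,F,n,L in((cs,S,'s',[(352,53),(330,97),(525,70),(481,98)]),(cd,D,'d',[(538,190),(630,190),(608,290),(507,282)])):
    for u in L: print(n,u,plane(c,F(*u),.052).round(4))
E
python3 fit0.py
```

```text
0.36 0.37 [ 0.66439733 -0.061685    0.23032377] 28.678081268552404
[[1.8, -2.2], [-1.5, -2.5], [-1.4, -4.1], [0.1, -1.0], [-0.5, 0.5], [-0.5, -3.1], [-1.8, 2.0], [-1.7, 0.8]]
0.37 0.36 [ 0.66231704 -0.06196346  0.22738556] 21.361856284617502
[[0.4, -2.9], [1.0, -2.5], [-1.5, -1.7], [0.5, -1.3], [1.0, -0.7], [-0.2, -1.6], [-3.7, -0.5], [-1.1, 1.1]]
s (352, 53) [ 0.5047 -0.1954  0.052 ]
s (330, 97) [ 0.5614 -0.1679  0.052 ]
s (525, 70) [ 0.4481 -0.0828  0.052 ]
s (481, 98) [ 0.4984 -0.0844  0.052 ]
d (538, 190) [ 0.5476 -0.1651  0.052 ]
d (630, 190) [ 0.499  -0.2037  0.052 ]
d (608, 290) [ 0.454  -0.1047  0.052 ]
d (507, 282) [ 0.508 -0.072  0.052]
```

Emit:
apply_moves --moves '[[[-17.3, -19.2, -2.3], [0, 0, -10.2], 1], [[-17.3, -19.2, -2.3], [0, 0, -10.2], 1], [[-17.3, -19.2, -2.3], [0, 0, -10.2], 1], [[-17.3, -19.2, -2.3], [0, 0, -10.2], 1], [[-17.3, -19.2, -2.3], [0, 0, -10.2], 1], [[-17.3, -19.2, -2.3], [0, 0, -10.2], 1], [[-17.3, -19.2, -2.3], [0, 0, -10.2], 1], [[-17.3, -19.2, -2.3], [0, 0, -10.2], 1], [[-17.3, -19.2, -2.3], [0, 0, -10.2], 1], [[-17.3, -19.2, -2.3], [0, 0, -10.2], 1], [[-17.3, -19.2, -2.3], [0, 0, -10.2], 1], [[-17.3, -19.2, -2.3], [0, 0, -10.2], 1], [[-17.3, -19.2, -2.3], [0, 0, -10.2], 1], [[-17.3, -19.2, -2.3], [0, 0, -10.2], 1]]'

```text
t: 3.0
eef_pos: [0.5209, -0.1326, 0.3612]
tool_rot: [0.0, 0.977, 0.213, -0.0]
contact_force: [-0.2, -0.6, -0.7]
gripper_width: 1.002
```

```bash
python3 - <<'E'
from h import *
o=get_obs();print(o["t"],o["eef_pos"],rot(o["tool_rot"]).as_matrix().round(3),o["q"].round(2))
c=cam("wrist");crop(c,"w1",0,480,0,640,1.25)
E
```

```text
3.0 [ 0.52085413 -0.1326464   0.36120675] [[ 0.91   0.415 -0.001]
 [ 0.415 -0.91  -0.001]
 [-0.001  0.    -1.   ]] [ 0.63  0.25 -0.59  1.78  0.15  1.15  0.42]
```

View pics/w1.png

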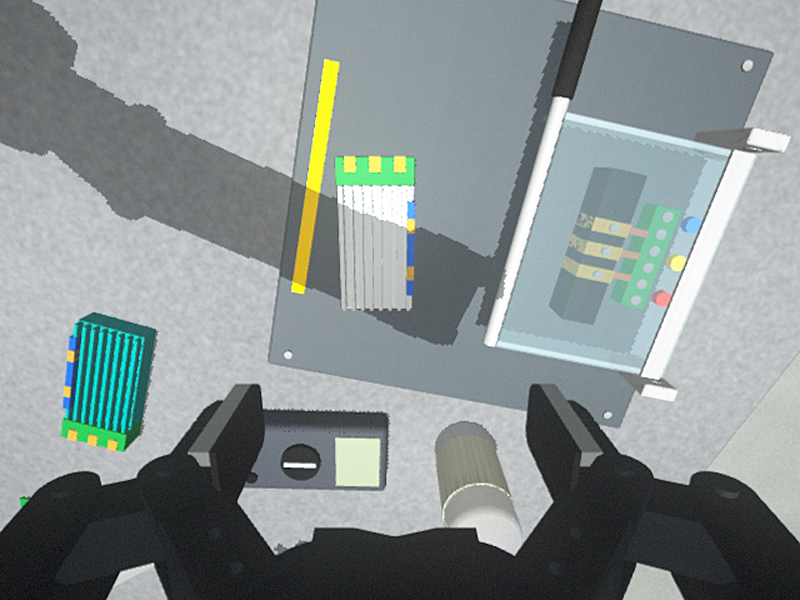

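```bash
python3 - <<'E'
from h import *
c=cam("wrist");np.savez("w1.npz",**{k:c[k] for k in("K","E","M","color")})
crop(c,"w2",100,280,380,640,3)
crop(c,"w3",100,300,205,405,3)
print([(d["pixel"],d["conf"]) for q in("bar_face","module_end","module_center") for d in look_for("wrist",q)])
E
```

```text
[([149.7, 415.2], 0.78), ([301.5, 82.6], 0.69), ([185.6, 299.4], 0.68), ([183.4, 299.5], 0.78), ([303.0, 85.5], 0.77)]
```

View pics/w2.png

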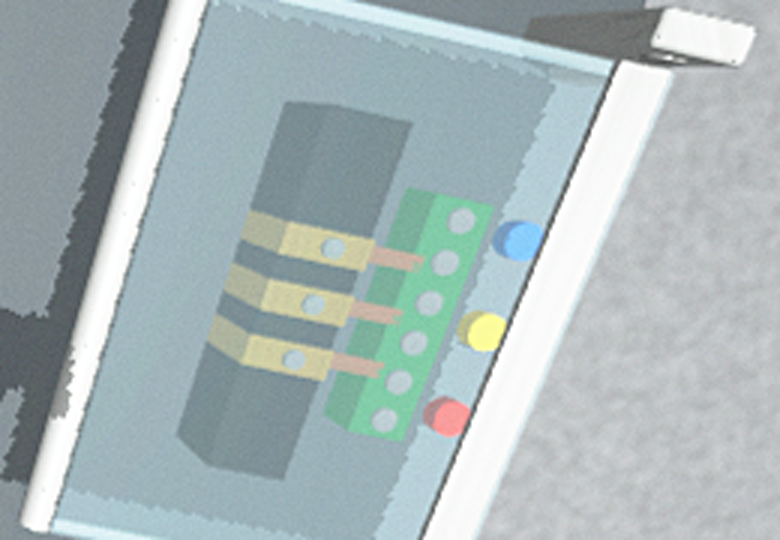

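View pics/w3.png

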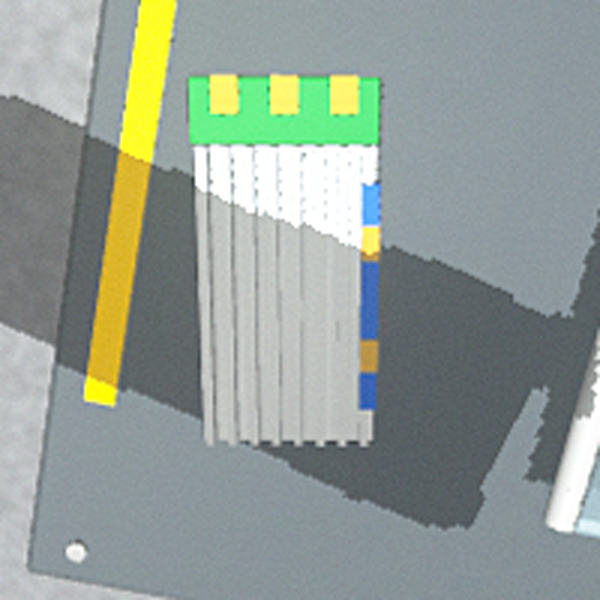

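```bash
cat > fit1.py <<'E'
from h import *
from fit0 import jig
from scipy.optimize import least_squares
d=np.load("w1.npz");c={k:d[k] for k in d}
a=lambda u,v:(380+u/3,100+v/3)
b=lambda u,v:(205+u/3,100+v/3)
def run(dx,dy):
    h=dy/2;e=dx-.255
    L=[((0,-.065,.02),a(180,435)),((0,-.065,.056),a(213,465)),((0,.065,.02),a(287,101)),((0,.065,.056),a(330,103)),
     ((-.06,-.093,.072),a(38,528)),((-.255,-h,.02),b(30,570)),((e,-h,.02),(497.6,341.6)),((e,h,.02),(619,41.6))]
    f=lambda p:(proj(c,jig(p,[x[0] for x in L]))-[x[1] for x in L]).ravel()
    r=least_squares(f,[.66,-.06,.23]);print(dx,dy,r.x,r.cost);print(r.fun.reshape(-1,2).round(1).tolist());return r.x
p=run(.36,.37);run(.37,.36)
for u in [(189,76),(381,78),(207,445),(372,443)]:print(plane(c,b(*u),.052).round(4))
E
sed -i 's/^run(.36/if __name__=="__main__": run(.36/; s/^for c,F.*/if 0:/' fit0.py; sed -i 's/^cs,cd=.*/if __name__=="__main__": cs,cd=cam("scene"),cam("side")/' fit0.py; sed -i '/^    for u in L: print/d' fit0.py; sed -i 's/^if 0:/if 0: pass/' fit0.py
python3 fit1.py
```

```text
0.36 0.37 [ 0.66726365 -0.06181591  0.21733692] 87.23382238754796
[[0.6, 0.2], [0.3, 0.6], [2.2, 0.7], [3.2, 1.1], [2.1, -2.2], [0.4, 3.8], [-8.9, 4.3], [-1.5, -5.8]]
0.37 0.36 [ 0.66475607 -0.06225495  0.22835917] 8.85130875344261
[[-0.8, -0.2], [-1.3, 0.2], [-0.6, -0.1], [0.1, 0.3], [0.6, -2.1], [0.2, 2.0], [-0.4, 1.4], [1.9, -0.6]]
[ 0.4456 -0.0826  0.052 ]
[ 0.5039 -0.0567  0.052 ]
[ 0.5007 -0.1999  0.052 ]
[ 0.5557 -0.174   0.052 ]
```

Emit:
apply_moves --moves '[[[-0.63, 0.8, 2], [0, 0, 0], 1], [[-0.63, 0.8, 4], [0, 0, 0], 1], [[-0.63, 0.8, 6], [0, 0, 0], 1], [[-0.63, 0.8, 8], [0, 0, 0], 1], [[-0.63, 0.8, 9.5], [0, 0, 0], 1], [[-0.63, 0.8, 10.5], [0, 0, 0], 1], [[-0.63, 0.8, 10.5], [0, 0, 0], 1]]' --force 60

```text
t: 4.12
eef_pos: [0.5145, -0.1556, 0.0973]
tool_rot: [-0.001, 0.977, 0.214, -0.002]
contact_force: [0.2, -0.8, 1.1]
gripper_width: 1.003
```

```bash
python3 - <<'E'
from h import *
c=cam("wrist");crop(c,"w4",0,480,0,640,1.25)
E
```

```text
(no output)
```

View pics/w4.png

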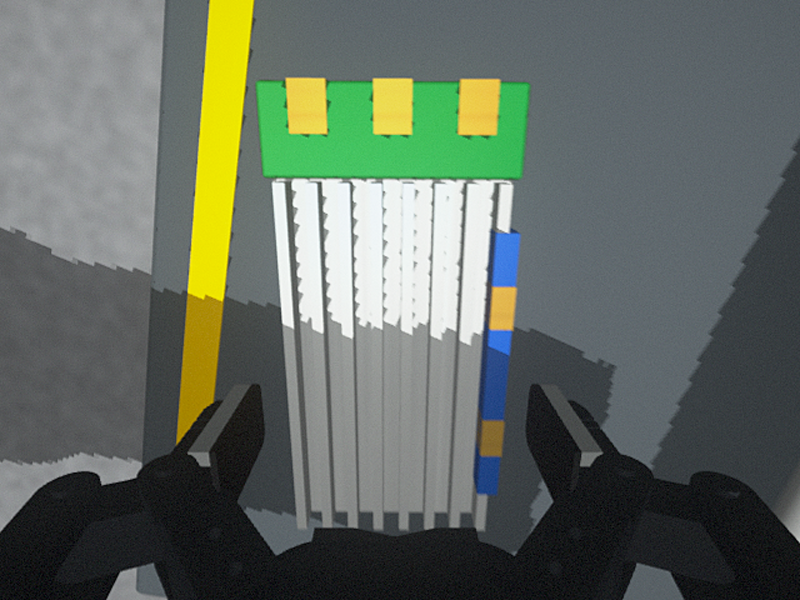

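Emit:
apply_moves --moves '[[[0, 0, 0], [0, 0, 0], -1], [[0, 0, 0], [0, 0, 0], -1], [[0, 0, 0], [0, 0, 0], -1], [[0, 0, 0], [0, 0, 0], -1], [[0, 0, 0], [0, 0, 0], -1], [[0, 0, 0], [0, 0, 0], -1]]' --force 60

```text
t: 4.92
eef_pos: [0.5161, -0.1564, 0.1006]
tool_rot: [0.001, 0.977, 0.214, 0.001]
contact_force: [-1.9, -1.1, 5.3]
gripper_width: 0.74
```

```bash
python3 - <<'E'
from h import *
c=cam("wrist");crop(c,"w5",0,480,0,640,1.25)
c=cam("side");crop(c,"si2",170,325,250,465,3.6)
E
```

```text
(no output)
```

View pics/w5.png

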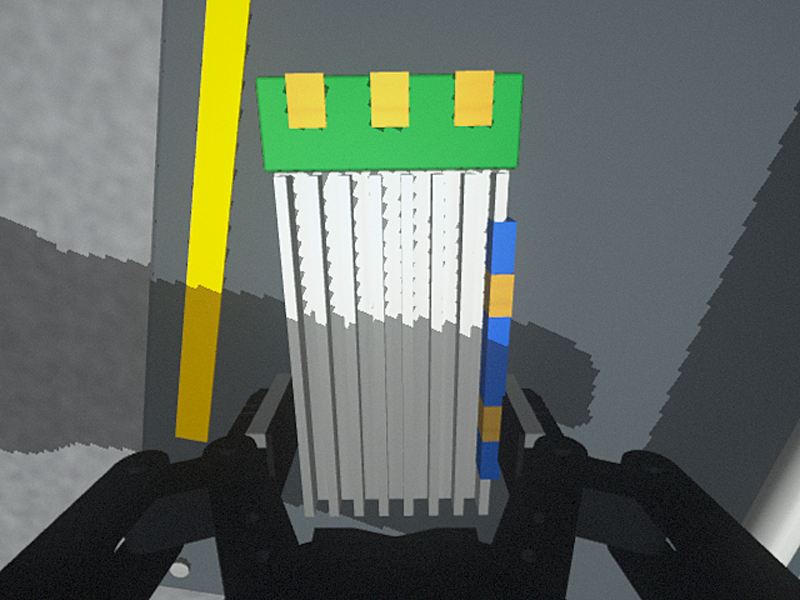

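View pics/si2.png

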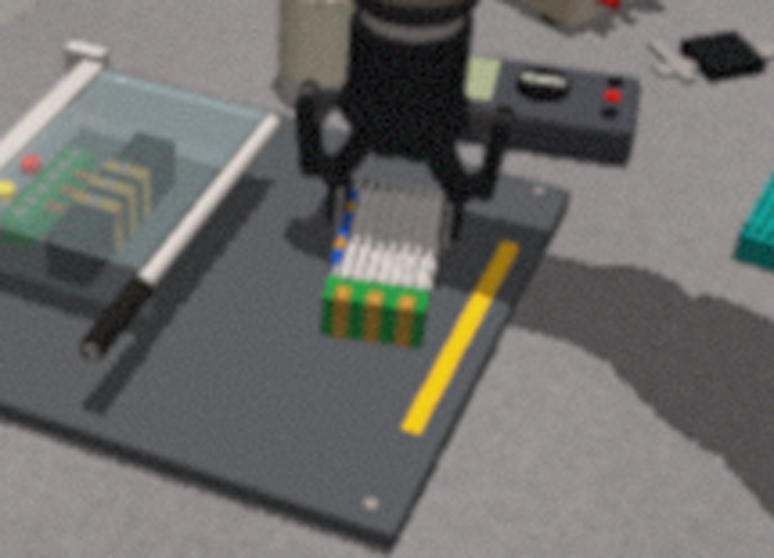

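Emit:
apply_moves --moves '[[[0, 0, -0.3], [0, 0, 0], -1], [[0, 0, -0.6], [0, 0, 0], -1], [[-0.07, -0.25, -0.6], [0, 0, 1], -1], [[-0.15, -0.5, -0.6], [0, 0, 2], -1], [[-0.22, -0.75, -0.6], [0, 0, 3], -1], [[-0.3, -1.0, -0.6], [0, 0, 4], -1], [[-0.37, -1.25, -0.6], [0, 0, 5], -1], [[-0.44, -1.5, -0.6], [0, 0, 6], -1], [[-0.52, -1.76, -0.6], [0, 0, 7], -1], [[-0.6, -2.0, -0.6], [0, 0, 8], -1], [[-0.67, -2.26, -0.6], [0, 0, 9], -1], [[-0.74, -2.52, -0.6], [0, 0, 10.16], -1], [[-0.74, -2.52, -0.6], [0, 0, 10.16], -1], [[-0.74, -2.52, -0.6], [0, 0, 10.16], -1]]'

```text
t: 6.78
eef_pos: [0.4729, -0.1062, 0.1142]
tool_rot: [-0.0, 0.784, -0.62, 0.0]
contact_force: [0.2, -0.1, -4.1]
gripper_width: 0.734
```

```bash
python3 - <<'E'
from h import *
o=get_obs();print(rot(o["tool_rot"]).as_matrix().round(4),o["q"].round(2))
c=cam("wrist");crop(c,"w6",0,480,0,640,1.25);np.savez("w6.npz",**{k:c[k] for k in("K","E","M","color")})
c=cam("side");crop(c,"si3",150,320,220,440,3.6);np.savez("d6.npz",**{k:c[k] for k in("K","E","M","color")})
E
```

```text
[[ 2.302e-01 -9.731e-01  6.000e-04]
 [-9.731e-01 -2.302e-01  0.000e+00]
 [ 1.000e-04 -6.000e-04 -1.000e+00]] [ 0.12  0.45 -0.03  2.15  0.03  0.54 -1.27]
```

View pics/w6.png

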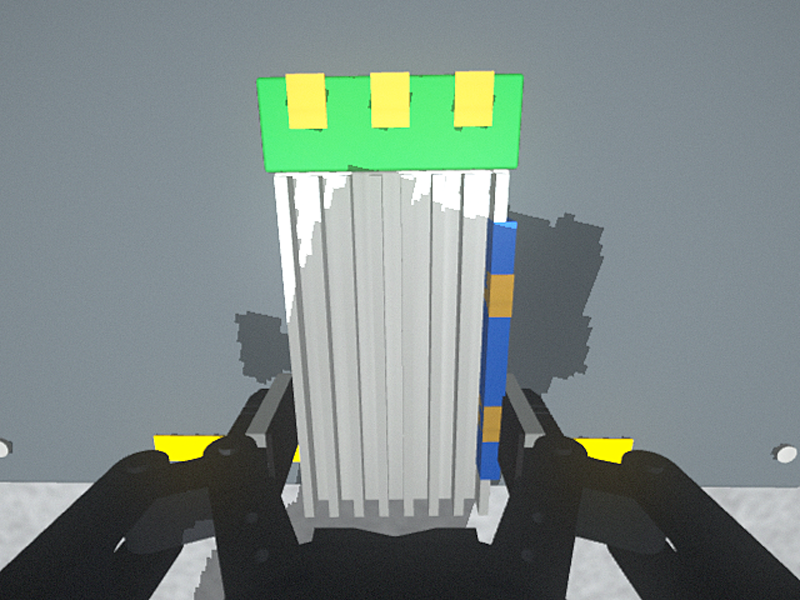

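View pics/si3.png

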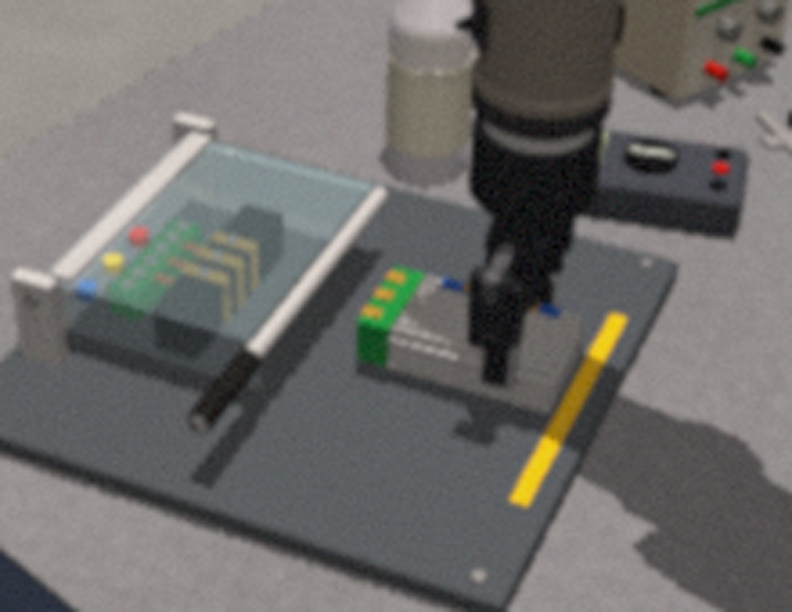

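```bash
python3 - <<'E'
from h import *
d=np.load("w6.npz");c={k:d[k] for k in d}
crop(c,"w6a",340,420,0,160,5);crop(c,"w6b",340,420,480,640,5);crop(c,"w6c",50,150,195,430,3.4)
E
```

```text
(no output)
```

View pics/w6a.png

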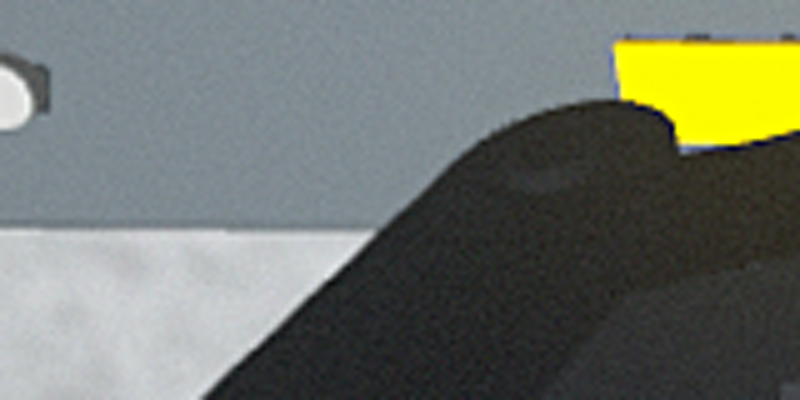

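View pics/w6b.png

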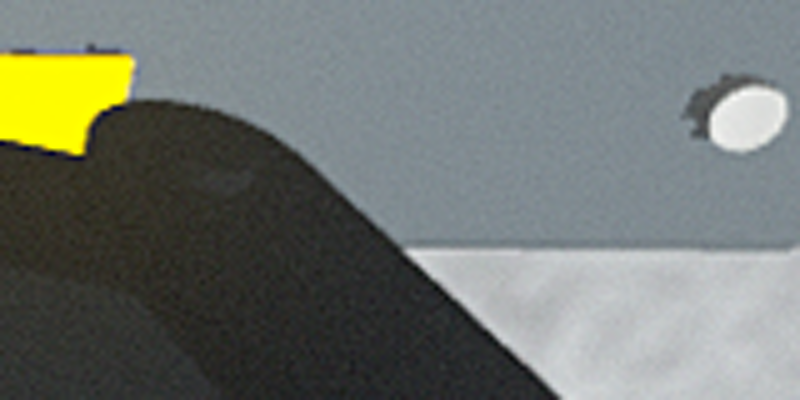

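View pics/w6c.png

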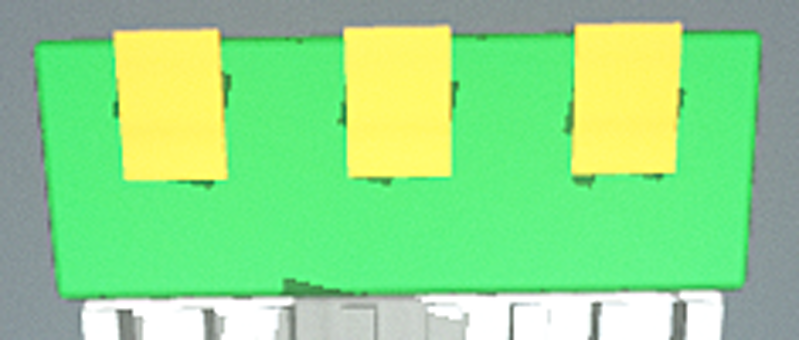

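```bash
python3 - <<'E'
from h import *
d=np.load("w6.npz");c={k:d[k] for k in d}
def L(a,b,z):
    A,B=plane(c,a,z),plane(c,b,z);v=(B-A)[:2];print(A.round(4),B.round(4),"mid",((A+B)/2).round(4),"len",np.linalg.norm(v).round(4),"perp yaw",np.degrees(np.arctan2(v[1],v[0]))+90);return A,B
L((35,386.2),(600,389.4),.02)
L((123,348.6),(506.6,350.8),.02)
s1=L((3/1,357.5),(480+748/5,340+118/5),.022)
for z in(.0640,.0656):
  L((195+36/3.4,50+45/3.4),(195+760/3.4,50+34/3.4),z)
  L((195+60/3.4,50+297/3.4),(195+745/3.4,50+289/3.4),z)
o=get_obs();print(o["eef_pos"],np.degrees(np.arctan2(o and rot(o["tool_rot"]).as_matrix()[1,0],rot(o["tool_rot"]).as_matrix()[0,0]))+90)
E
```

```text
[0.3802 0.0302 0.02  ] [ 0.4491 -0.2716  0.02  ] mid [ 0.4147 -0.1207  0.02  ] len 0.3096 perp yaw 12.865452724382251
[ 0.4153 -0.0149  0.02  ] [ 0.4604 -0.2122  0.02  ] mid [ 0.4379 -0.1136  0.02  ] len 0.2025 perp yaw 12.876287103699028
[0.397  0.0452 0.022 ] [ 0.4691 -0.2771  0.022 ] mid [ 0.433  -0.1159  0.022 ] len 0.3302 perp yaw 12.602930649608027
[ 0.5579 -0.0513  0.064 ] [ 0.5736 -0.1139  0.064 ] mid [ 0.5657 -0.0826  0.064 ] len 0.0645 perp yaw 14.054388907515147
[ 0.5369 -0.0566  0.064 ] [ 0.5524 -0.1194  0.064 ] mid [ 0.5447 -0.088   0.064 ] len 0.0647 perp yaw 13.906688642890899
[ 0.5578 -0.0518  0.0656] [ 0.5732 -0.1136  0.0656] mid [ 0.5655 -0.0827  0.0656] len 0.0637 perp yaw 14.054388907515161
[ 0.537  -0.057   0.0656] [ 0.5524 -0.119   0.0656] mid [ 0.5447 -0.088   0.0656] len 0.0638 perp yaw 13.906688642890984
[ 0.47279177 -0.10645654  0.11407952] 13.221834928395879
```

Emit:
apply_moves --moves '[[[0.02, 0, 0.25], [0, 0, 0.11], -1], [[0.02, 0, 0.5], [0, 0, 0.11], -1], [[0.02, -0.2, 0.5], [0, 0, 0.11], -1], [[0.02, -0.6, 0.5], [0, 0, 0.11], -1], [[0.03, -1.0, 0.5], [0, 0, 0.11], -1], [[0.03, -1.5, 0.5], [0, 0, 0.11], -1], [[0.03, -2.0, 0.5], [0, 0, 0.11], -1], [[0.04, -2.5, 0.5], [0, 0, 0.11], -1], [[0.04, -3.0, 0.5], [0, 0, 0.11], -1], [[0.05, -3.4, 0.5], [0, 0, 0.11], -1], [[0.05, -3.7, 0.5], [0, 0, 0.11], -1], [[0.05, -3.7, 0.5], [0, 0, 0.11], -1]]'

```text
t: 8.38
eef_pos: [0.5634, -0.0862, 0.1014]
tool_rot: [-0.0, 0.777, -0.629, 0.0]
contact_force: [-0.9, 0.1, -4.4]
gripper_width: 0.732
```

```bash
python3 - <<'E'
from h import *
c=cam("wrist");crop(c,"w7",0,480,0,640,1.25);np.savez("w7.npz",**{k:c[k] for k in("K","E","M","color")})
c=cam("side");crop(c,"si4",150,320,220,440,3.6)
E
```

```text
(no output)
```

View pics/w7.png

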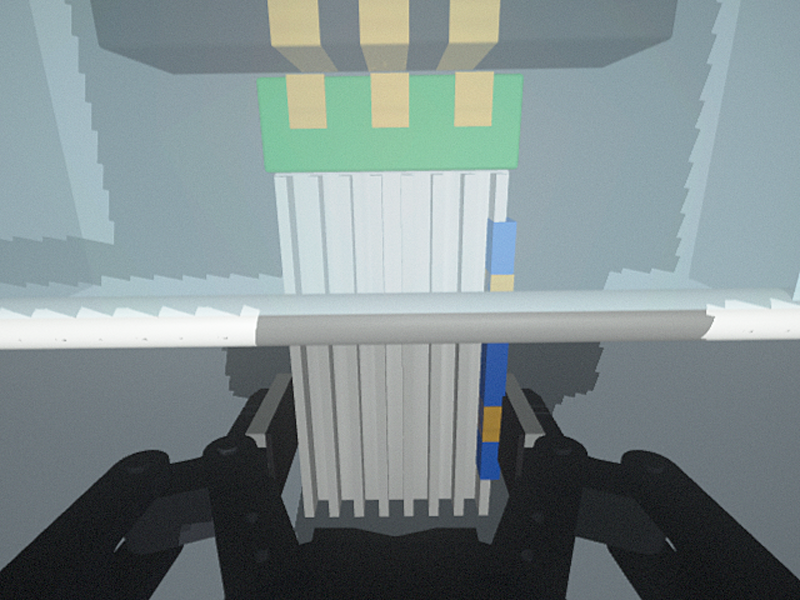

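View pics/si4.png

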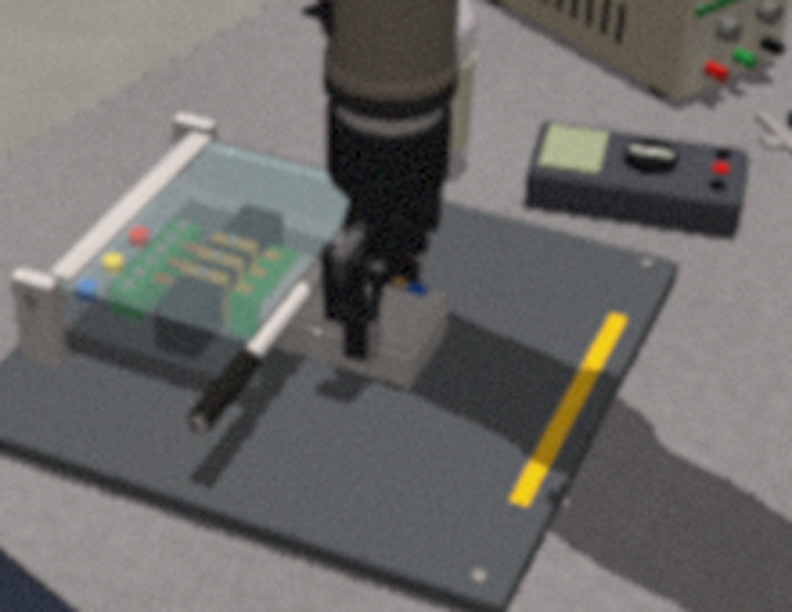

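```bash
python3 - <<'E'
from h import *
d=np.load("w7.npz");c={k:d[k] for k in d}
crop(c,"w7a",0,110,60,560,1.6);crop(c,"w7b",25,85,200,430,3.4)
E
```

```text
(no output)
```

View pics/w7b.png

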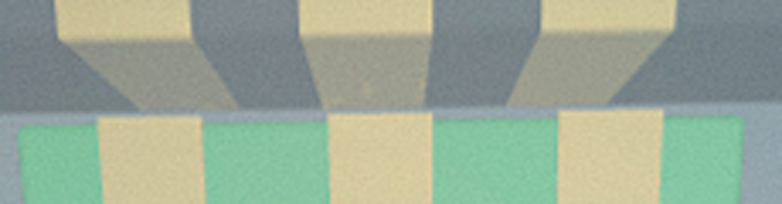

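View pics/w7a.png

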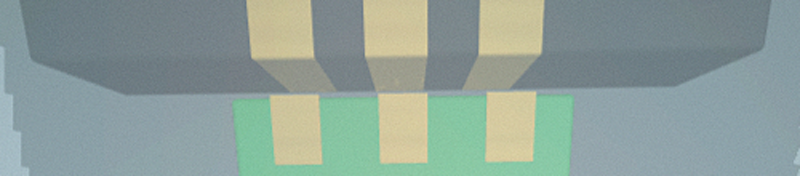

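```bash
python3 - <<'E'
from h import *
d=np.load("w7.npz");c={k:d[k] for k in d}
f=lambda u,v:(200+u/3.4,25+v/3.4); g=lambda u,v:(60+u/1.6,v/1.6)
def J(P,yaw=np.radians(12.87)):
    e=P[:2]-[.6648,-.0623];co,s=np.cos(yaw),np.sin(yaw);return np.round([co*e[0]+s*e[1],-s*e[0]+co*e[1]],4)
print("strip",[J(plane(c,f(*u),.056)) for u in[(125,40),(367,37.5),(608,32)]])
print("bar corners top",[J(plane(c,g(*u),.056)) for u in[(33,60),(765,48)]])
print("bar corners bot",[J(plane(c,g(*u),.02)) for u in[(125,95),(677,86)]])
print("pads",[J(plane(c,f(*u),.053)) for u in[(150,118),(380,113),(610,110)]])
print("end",[J(plane(c,f(*u),.053)) for u in[(20,127),(741,118)]])
E
```

```text
strip [array([-0.0023,  0.0207]), array([-0.0024,  0.0004]), array([-0.0023, -0.0198])]
bar corners top [array([-0.0018,  0.0653]), array([-0.0019, -0.065 ])]
bar corners bot [array([-0.002 ,  0.0657]), array([-0.0021, -0.0652])]
pads [array([-0.0078,  0.0196]), array([-0.0077, -0.0006]), array([-0.0078, -0.0207])]
end [array([-0.0084,  0.0311]), array([-0.0086, -0.0322])]
```

Emit:
apply_moves --moves '[[[-0.035, -0.1, 0], [0, 0, 0], -1], [[-0.035, -0.18, 0], [0, 0, 0], -1], [[-0.035, -0.24, 0], [0, 0, 0], -1], [[-0.035, -0.28, 0], [0, 0, 0], -1], [[-0.035, -0.28, 0.04], [0, 0, 0], -1], [[-0.035, -0.28, 0.06], [0, 0, 0], -1], [[-0.035, -0.28, 0.06], [0, 0, 0], -1]]'

```text
t: 9.35
eef_pos: [0.5691, -0.0843, 0.1006]
tool_rot: [0.0, 0.777, -0.629, -0.0]
contact_force: [-5.3, 0.5, 6.4]
gripper_width: 0.734
```

```bash
python3 - <<'E'
from h import *
o=get_obs();print(o["contact_force"])
c=cam("wrist");crop(c,"w8",0,110,60,560,1.6)
E
```

```text
[-5.29752011  0.46401639  6.40238263]
```

View pics/w8.png

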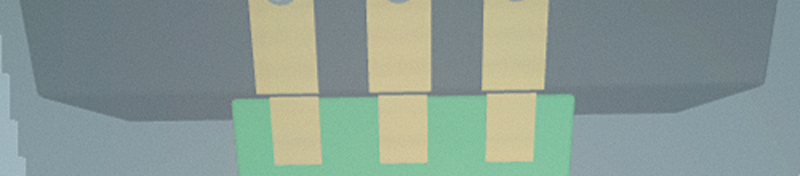

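Emit:
apply_moves --moves '[[[-0.035, 0, 0], [0, 0, 0], 1], [[0, 0, 0], [0, 0, 0], 1], [[0, 0, 0], [0, 0, 0], 1], [[0, 0, 0], [0, 0, 0], 1], [[0, 0, 0], [0, 0, 0], 1], [[0, 0, 0], [0, 0, 0], 1]]'

```text
t: 10.15
eef_pos: [0.5696, -0.0842, 0.0999]
tool_rot: [-0.0, 0.777, -0.629, 0.0]
contact_force: [0.5, -0.8, -0.6]
gripper_width: 1.003
```

```bash
python3 - <<'E'
from h import *
o=get_obs();print(o["contact_force"])
c=cam("wrist");crop(c,"w9",0,480,0,640,1.25);np.savez("w9.npz",**{k:c[k] for k in("K","E","M","color")});crop(c,"w9a",0,110,60,560,1.6)
E
```

```text
[ 0.49336775 -0.76484659 -0.6020326 ]
```

View pics/w9.png

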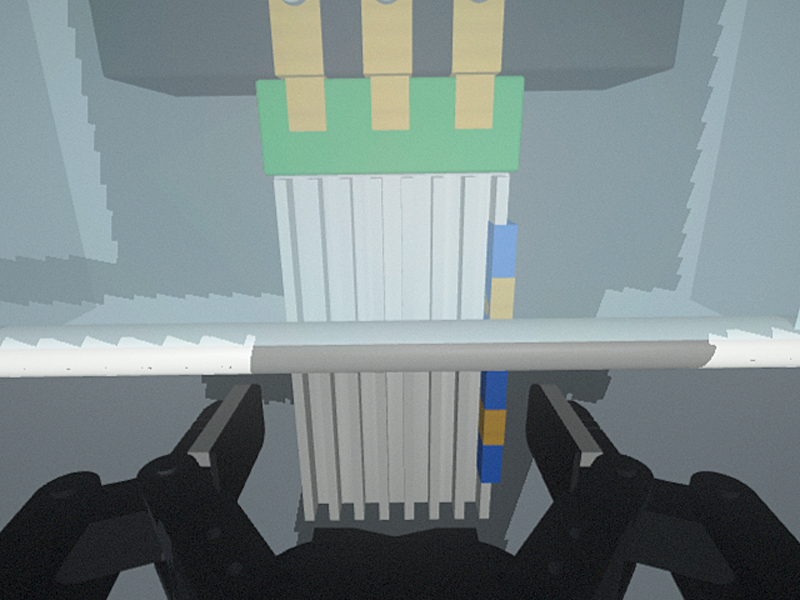

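View pics/w9a.png

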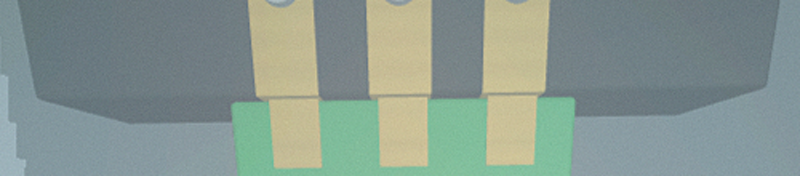

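```bash
python3 - <<'E'
from h import *
d=np.load("w9.npz");c={k:d[k] for k in d}
crop(c,"w9b",50,85,200,430,3.4)
g=lambda u,v:(60+u/1.6,v/1.6)
def J(P,yaw=np.radians(12.87)):
    e=P[:2]-[.6648,-.0623];co,s=np.cos(yaw),np.sin(yaw);return np.round([co*e[0]+s*e[1],-s*e[0]+co*e[1]],4)
print("bar corners top",[J(plane(c,g(*u),.056)) for u in[(38,97),(767,85)]])
print("bar corners bot",[J(plane(c,g(*u),.02)) for u in[(130,123),(678,114)]])
print("end",[J(plane(c,g(*u),.052)) for u in[(233,103),(573,98)]])
print("pads",[J(plane(c,g(*u),.052)) for u in[(295,99),(402,98),(511,96)]])
E
```

```text
bar corners top [array([-0.0016,  0.0654]), array([-0.0017, -0.0649])]
bar corners bot [array([-0.0018,  0.0654]), array([-0.0019, -0.0649])]
end [array([-0.0025,  0.0317]), array([-0.0027, -0.0315])]
pads [array([-0.002 ,  0.0201]), array([-0.0022,  0.0002]), array([-0.0021, -0.02  ])]
```

View pics/w9b.png

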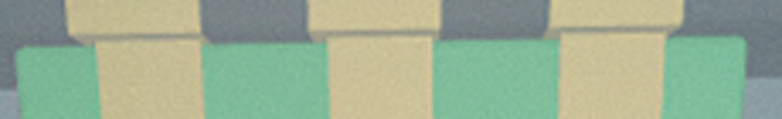

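Emit:
apply_moves --moves '[[[0, 0, -1], [0, 0, 0], 1], [[0, 0, -2.5], [0, 0, 0], 1], [[0, 0, -4.8], [0, 0, 0], 1], [[-1.35, -0.35, -4.8], [0, 0, -1], 0], [[-2.7, -0.7, -4.8], [0, 0, -2], 0], [[-4, -1, -4.8], [0, 0, -3], 0], [[-5.42, -1.35, -4.8], [0, 0, -4], 0], [[-5.42, -1.35, -4.8], [0, 0, -5], 0], [[-5.42, -1.35, -4.8], [0, 0, -6], 0], [[-5.42, -1.35, -4.8], [0, 0, -7], 0], [[-5.42, -1.35, -4.8], [0, 0, -8], 0], [[-5.42, -1.35, -4.8], [0, 0, -9.09], 0], [[-5.42, -1.35, -4.8], [0, 0, -9.09], 0], [[-5.42, -1.35, -4.8], [0, 0, -9.09], 0]]'

```text
t: 11.95
eef_pos: [0.5743, 0.0553, 0.2199]
tool_rot: [0.0, 0.994, 0.111, -0.0]
contact_force: [0.8, -0.2, 0.1]
gripper_width: 0.497
```

```bash
python3 - <<'E'
from h import *
o=get_obs();print(o["q"].round(3));print(rot(o["tool_rot"]).as_matrix().round(4))
c=cam("wrist");crop(c,"w10",0,480,0,640,1.25);np.savez("w10.npz",**{k:c[k] for k in("K","E","M","color")})
c=cam("side");crop(c,"si5",120,320,200,440,3.3)
E
```

```text
[ 0.108  0.442 -0.399  1.852  0.216  0.89  -0.172]
[[ 9.756e-01  2.198e-01 -1.000e-04]
 [ 2.198e-01 -9.756e-01 -0.000e+00]
 [-1.000e-04  0.000e+00 -1.000e+00]]
```

View pics/w10.png

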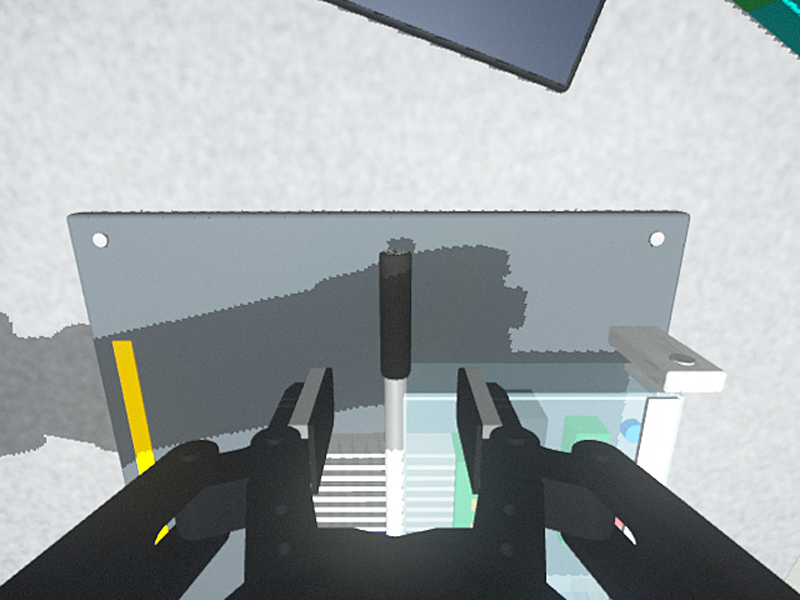

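View pics/si5.png

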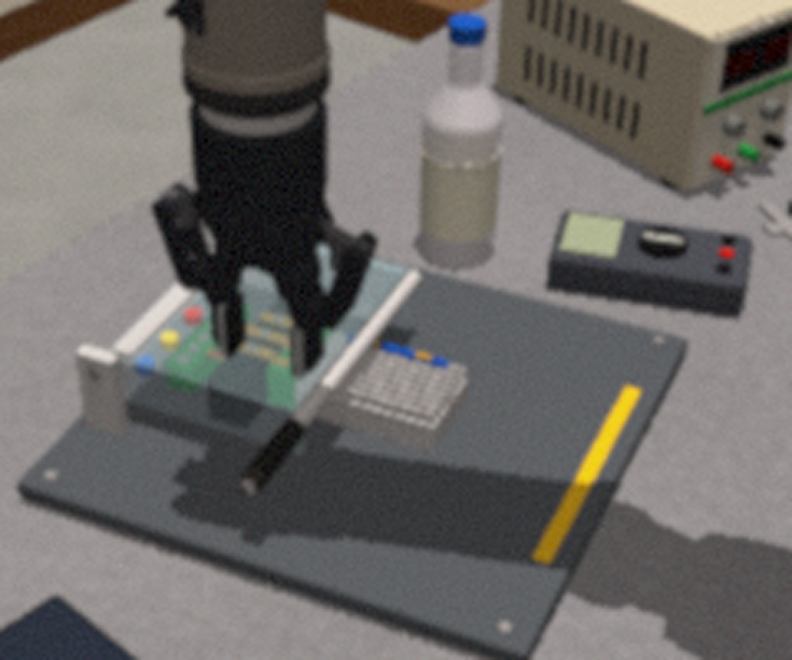

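```bash
python3 - <<'E'
from h import *
d=np.load("w10.npz");c={k:d[k] for k in d}
A,B=[plane(c,(u/1.25,v/1.25),.072) for u,v in((395.5,254),(396.5,377))]
print(A,B,(A+B)/2,np.linalg.norm(A-B))
E
```

```text
[0.56742322 0.08662766 0.072     ] [0.58261716 0.02153553 0.072     ] [0.57502019 0.05408159 0.072     ] 0.06684190647742895
```

Emit:
apply_moves --moves '[[[-0.4, 0, 0.5], [0, 1, 0], 0], [[-0.4, 0, 1.5], [0, 1, 0], 0], [[-0.4, 0, 2.5], [0, 1, 0], 0], [[-0.4, 0, 3.2], [0, 1, 0], 0], [[-0.4, 0, 3.56], [0, 1, 0], 0], [[-0.4, 0, 3.56], [0, 1, 0], 0]]'

```text
t: 12.8
eef_pos: [0.5646, 0.0533, 0.1306]
tool_rot: [-0.01, 0.99, 0.112, 0.086]
contact_force: [0.1, 0.1, -0.3]
gripper_width: 0.502
```

```bash
python3 - <<'E'
from h import *
c=cam("wrist");crop(c,"w11",0,480,0,640,1.25)
c=cam("side");crop(c,"si6",120,320,200,440,3.3)
E
```

```text
(no output)
```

View pics/w11.png

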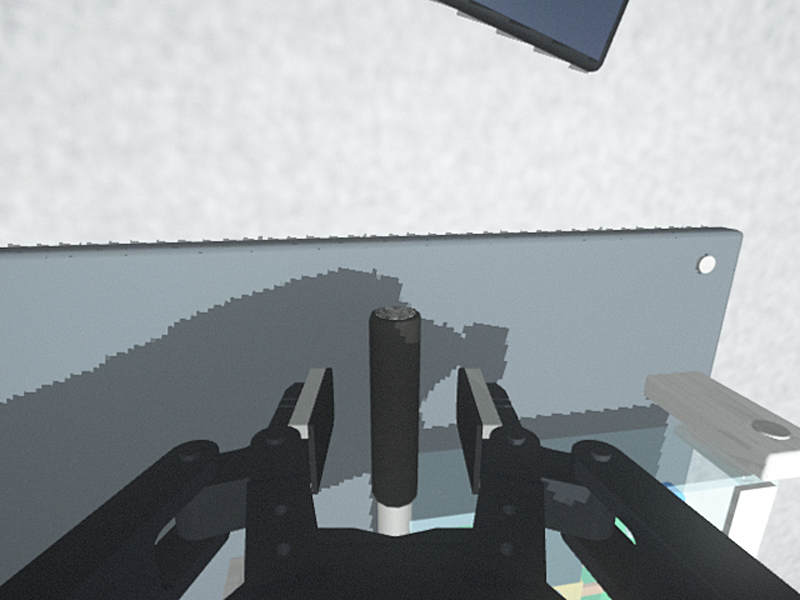

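View pics/si6.png

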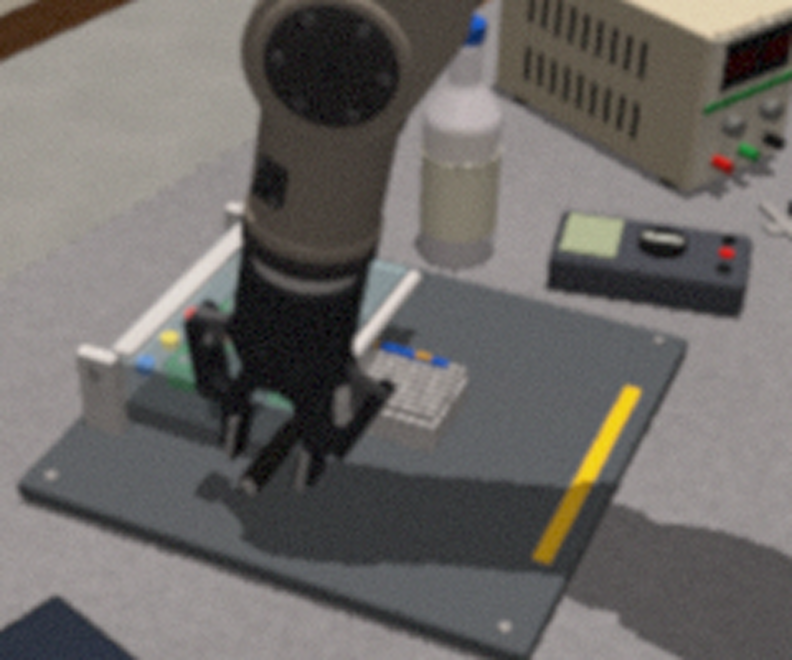

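Emit:
apply_moves --moves '[[[0, 0, 0], [0, 0, 0], -1], [[0, 0, 0], [0, 0, 0], -1], [[0, 0, 0], [0, 0, 0], -1], [[0, 0, 0], [0, 0, 0], -1], [[0, 0, 0], [0, 0, 0], -1]]' --force 60

```text
t: 13.52
eef_pos: [0.5644, 0.053, 0.1316]
tool_rot: [-0.01, 0.99, 0.112, 0.087]
contact_force: [-4.5, -0.4, 5.8]
gripper_width: 0.161
```

```bash
python3 - <<'E'
from h import *
o=get_obs();print(o["q"].round(3),o["contact_force"],o["torque"],o["gripper_width"])
T=np.eye(4);T[:3,:3]=rot(o["tool_rot"]).as_matrix();T[:3,3]=o["eef_pos"];print(T.round(4))
yaw=np.radians(12.87);a=np.array([-np.sin(yaw),np.cos(yaw),0]) # jig y
H=np.array([.7210,.0880,.072])
# lift: -x -> +z : rotation about jig y positive (x->-z): check
for deg in range(3,46,3):
    for s in(1,):
        Rw=R.from_rotvec(a*np.radians(deg)*s).as_matrix()
        P=H+Rw@(T[:3,3]-H); d=T[:3,:3].T@(P-T[:3,3]); rv=R.from_matrix(T[:3,:3].T@Rw@T[:3,:3]).as_rotvec(degrees=True)
        print(deg,(d/.025).round(2).tolist(),(rv/10).round(2).tolist(),P.round(3))
c=cam("wrist");crop(c,"w12",0,480,0,640,1.0)
E
```

```text
[ 0.066  0.497 -0.333  2.036  0.341  0.48  -0.282] [-4.46383695 -0.35320765  5.82980785] [-6.48609825e-02  8.21760797e-01 -3.67235324e-04] 0.1614937761747969
[[ 9.600e-01  2.231e-01  1.692e-01  5.644e-01]
 [ 2.198e-01 -9.748e-01  3.830e-02  5.300e-02]
 [ 1.734e-01  4.000e-04 -9.848e-01  1.316e-01]
 [ 0.000e+00  0.000e+00  0.000e+00  1.000e+00]]
3 [0.19, 0.0, -0.3] [0.0, -0.3, -0.0] [0.568 0.054 0.14 ]
6 [0.39, 0.0, -0.6] [0.0, -0.6, -0.0] [0.571 0.055 0.148]
9 [0.61, 0.0, -0.88] [0.0, -0.9, -0.0] [0.575 0.056 0.156]
12 [0.85, 0.0, -1.15] [0.0, -1.2, -0.0] [0.58  0.057 0.164]
15 [1.1, 0.0, -1.41] [0.0, -1.5, -0.0] [0.585 0.058 0.171]
18 [1.36, 0.0, -1.66] [0.0, -1.8, -0.0] [0.59  0.059 0.178]
21 [1.63, 0.0, -1.89] [0.0, -2.1, -0.0] [0.596 0.06  0.185]
24 [1.92, 0.0, -2.1] [0.0, -2.4, -0.0] [0.602 0.062 0.192]
27 [2.22, 0.0, -2.31] [0.0, -2.7, -0.0] [0.608 0.063 0.198]
30 [2.52, 0.0, -2.49] [0.0, -3.0, -0.0] [0.614 0.064 0.204]
33 [2.84, 0.0, -2.66] [0.0, -3.3, -0.0] [0.621 0.066 0.209]
36 [3.16, 0.0, -2.81] [0.0, -3.6, -0.0] [0.628 0.068 0.215]
39 [3.5, 0.0, -2.95] [0.0, -3.9, -0.0] [0.636 0.069 0.219]
42 [3.83, 0.0, -3.06] [0.0, -4.2, -0.0] [0.643 0.071 0.224]
45 [4.18, 0.0, -3.16] [0.0, -4.5, -0.0] [0.651 0.073 0.228]
```

View pics/w12.png

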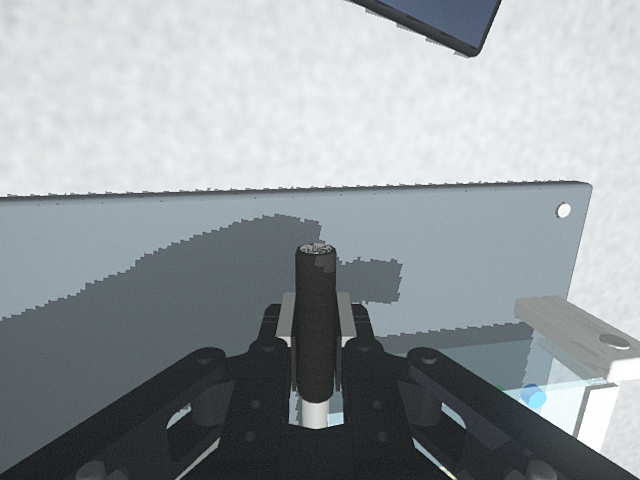

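Emit:
apply_moves --moves '[[[0.1, 0, -0.15], [0, -0.15, 0], -1], [[0.19, 0, -0.3], [0, -0.3, 0], -1], [[0.39, 0, -0.6], [0, -0.6, 0], -1], [[0.61, 0, -0.88], [0, -0.9, 0], -1], [[0.85, 0, -1.15], [0, -1.2, 0], -1], [[1.1, 0, -1.41], [0, -1.5, 0], -1], [[1.1, 0, -1.41], [0, -1.5, 0], -1]]'

```text
t: 14.45
eef_pos: [0.5846, 0.0576, 0.1703]
tool_rot: [0.005, 0.993, 0.112, -0.044]
contact_force: [-3.1, -0.8, -1.4]
gripper_width: 0.163
```

```bash
python3 - <<'E'
from h import *
o=get_obs();print(o["q"].round(3),o["contact_force"],o["torque"],o["gripper_width"])
c=cam("side");crop(c,"si7",120,320,200,440,3.3)
E
```

```text
[ 0.076  0.553 -0.376  1.807  0.242  0.919 -0.189] [-3.08198693 -0.77343032 -1.44584007] [-0.10843508  0.35423317 -0.0304465 ] 0.16253896440973198
```

View pics/si7.png

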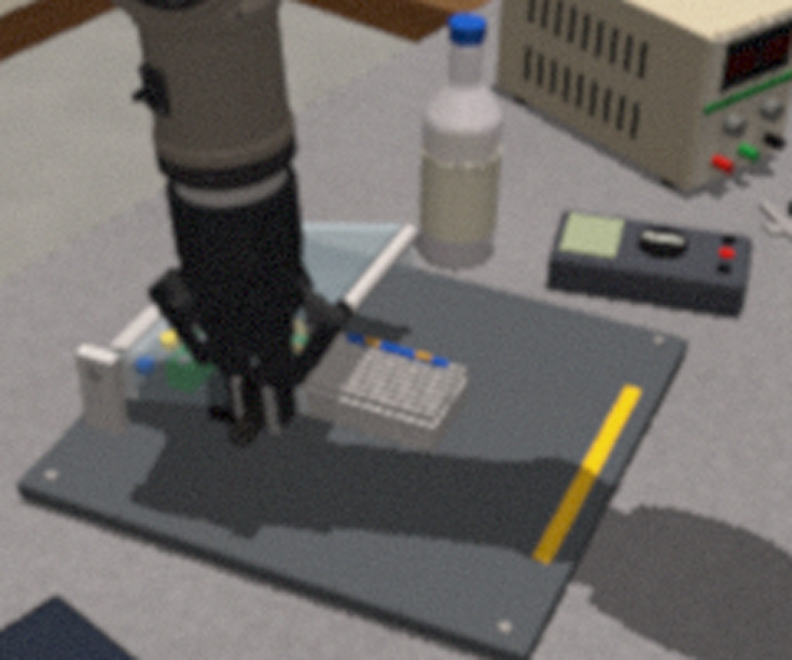

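Emit:
apply_moves --moves '[[[0.19, 0, -0.3], [0, -0.3, 0], -1], [[0.39, 0, -0.6], [0, -0.6, 0], -1], [[0.61, 0, -0.88], [0, -0.9, 0], -1], [[0.85, 0, -1.15], [0, -1.2, 0], -1], [[1.1, 0, -1.41], [0, -1.5, 0], -1], [[1.36, 0, -1.66], [0, -1.8, 0], -1], [[1.63, 0, -1.89], [0, -2.1, 0], -1], [[1.92, 0, -2.1], [0, -2.4, 0], -1], [[2.22, 0, -2.31], [0, -2.7, 0], -1], [[2.52, 0, -2.49], [0, -3, 0], -1], [[2.52, 0, -2.49], [0, -3, 0], -1], [[2.52, 0, -2.49], [0, -3, 0], -1]]'

```text
t: 16.0
eef_pos: [0.6506, 0.0727, 0.227]
tool_rot: [0.034, 0.947, 0.107, -0.3]
contact_force: [-5.9, -1.5, 2.1]
gripper_width: 0.166
```

```bash
python3 - <<'E'
from h import *
o=get_obs();print(o["q"].round(3),o["joint_vel"].round(3),o["contact_force"],o["torque"],o["gripper_width"])
M=rot(o["tool_rot"]).as_matrix();print(M.round(3))
yaw=np.radians(12.87);jx=np.array([np.cos(yaw),np.sin(yaw),0]);H=np.array([.7210,.0880,.072])
for L in(.0587,):
    v=o["eef_pos"]+M[:,2]*L-H; print("guard deg",np.degrees(np.arctan2(v[2],-(v@jx))),np.hypot(v[2],v@jx))
for n in("side","scene","wrist"):
    c=cam(n)
    np.savez(f"z_{n}.npz",**{k:c[k] for k in("K","E","M","color")})
    if n=="side":crop(c,"si8",120,320,200,440,3.3)
    elif n=="scene":crop(c,"sc8",150,335,160,390,3.4)
    else: crop(c,"w13",0,480,0,640,1)
E
```

```text
[-0.028  0.815 -0.324  1.273  0.176  1.702 -0.136] [ 0.001 -0.002 -0.001  0.005 -0.002 -0.006  0.001] [-5.85892845 -1.45727254  2.08933657] [-0.16868079  0.60962933 -0.02787053] 0.16591128901247273
[[ 0.797  0.223 -0.561]
 [ 0.182 -0.975 -0.129]
 [-0.575  0.    -0.818]]
guard deg 45.321707859027875 0.15041403817226184
```

View pics/si8.png

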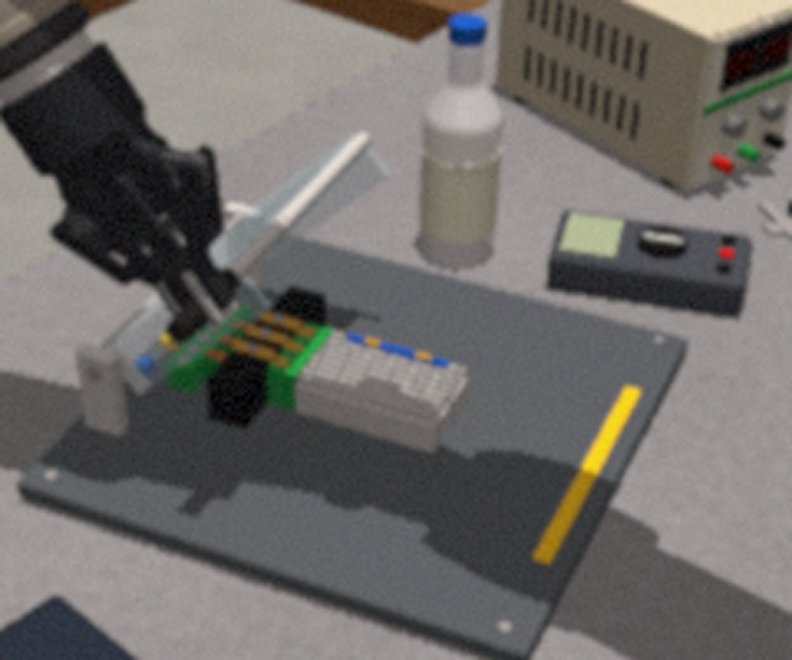

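View pics/sc8.png

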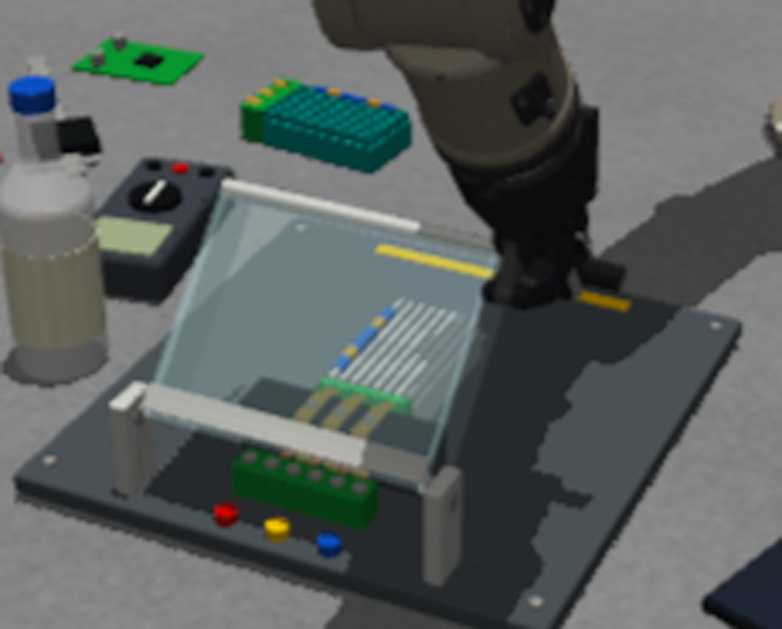

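View pics/w13.png

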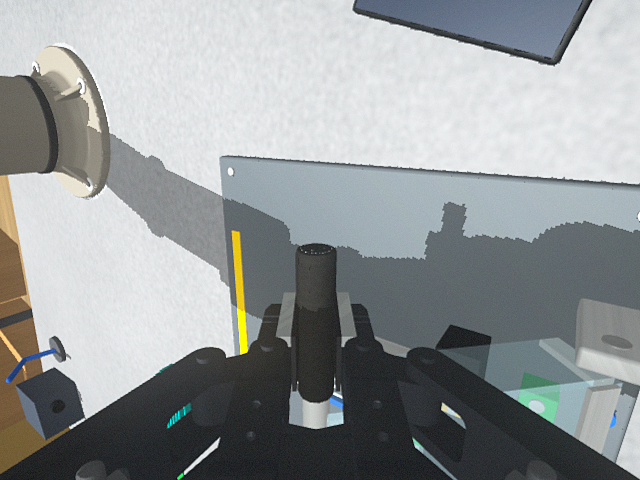

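Emit:
apply_moves --moves '[[[0, 0, 0], [0, 0, 0], -1], [[0, 0, 0], [0, 0, 0], -1], [[0, 0, 0], [0, 0, 0], -1], [[0, 0, 0], [0, 0, 0], -1]]'

```text
t: 16.65
eef_pos: [0.6507, 0.0727, 0.227]
tool_rot: [0.034, 0.947, 0.107, -0.299]
contact_force: [-4.9, -2.1, 3.0]
gripper_width: 0.161
```

```bash
python3 - <<'E'
from h import *
from fit0 import jig
d=np.load("z_scene.npz");c={k:d[k] for k in d}
for a in(38,41,45,49,52):
    t=np.radians(a);print(a,proj(c,jig([.6631,-.0627,np.radians(12.87)],[[.09-.15*np.cos(t),-.093,.072+.15*np.sin(t)]])).round(1))
print("seen",160+225/3.4,150+186/3.4)
d=np.load("z_side.npz");c={k:d[k] for k in d}
for a in(38,41,45,49,52):
    t=np.radians(a);print(a,proj(c,jig([.6631,-.0627,np.radians(12.87)],[[.09-.15*np.cos(t),-.093,.072+.15*np.sin(t)]])).round(1))
print("seen",200+362/3.3,120+138/3.3)
o=get_obs();print(o["t"],o["eef_pos"],o["contact_force"])
E
```

```text
38 [[229.6 207.6]]
41 [[228.3 206.1]]
45 [[226.4 204.3]]
49 [[224.3 202.9]]
52 [[222.7 202. ]]
seen 226.1764705882353 204.7058823529412
38 [[313.  168.7]]
41 [[311.1 166. ]]
45 [[308.4 162.5]]
49 [[305.4 159.1]]
52 [[303.1 156.6]]
seen 309.6969696969697 161.8181818181818
16.65 [0.65068444 0.07271071 0.22703366] [-4.94198326 -2.09314427  2.99568287]
```

The rail end matches 45° in both cameras, so I'm handing in.

```bash
python3 - <<'E'
from h import *
print(hand_in()); o=get_obs();print(o["t"],o["eef_pos"],o["gripper_width"])
E
```

```text
the job is handed in; nothing more can be done
None
the job is handed in; nothing more can be done
```

I turned the module a quarter turn, slid it under the shut guard until its green end touched the contact bar, and let go. Then I took the guard by its grip, lifted it to 45° and handed in at about 16.7 s, still holding it; `hand_in()` gave no verdict.

- **Module:** just after I let go, the gap at the bar was about 1 mm. It was within 0.5 mm of the middle sideways and square to within about 0.5°, with the three pads on the three strips. After the lift it still looked flush in the side and scene pictures, but I did not measure it again.
- **Guard:** the arm's pose gave 45.3°, and the end of the rail in both fixed cameras matched 45° to within about 2°. The arm was still and the grip was firm (force set to 60 N). The guard never dropped.
- **Bottle, phone and meter:** the arm never came near them, and the pictures show no sign that they moved. I did not measure their positions at the end.
- **Small disagreements:** the fixed-camera and wrist-camera fits of the jig differed by about 2 mm, and I used the wrist one. The fingertips also reached about 8 mm further than stated when closing, so they touched the base plate lightly (about 5 N) while I gripped the module.

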